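# Refit the knob on the iron's control box

## Robot

A 6-joint arm with a two-finger parallel gripper is mounted at the origin on the work surface; the furniture and walls round the work are solid. World frame = base frame: x ahead of the robot, y to its left, z up, the work surface at z = 0. Lengths are in m, angles in rad, forces in N, time in s.
With the tool pointing down it reaches from about 0.25 to 0.725 m from the base axis. Payload 4 kg.
Tool frame: the origin (TCP) lies midway between the tips of the shut fingers; the grasp point (between the pads) lies 19 mm behind it; z points along the fingers, y is the direction in which the jaws open and shut (so a half turn about z gives the same grasp; the last joint's range is limited). The gripper opens to 85 mm and grips with 20 to 120 N. Pads are 22 mm wide; open, the fingers measure 114 mm over their backs; the gripper's body (76 mm by 85 mm) begins 54 mm behind the grasp point. The pads swing forward as they close: fully open they stand 13 mm farther back than shut.
Start: joints at [1.135, 0.241, 0.005, 1.335, 0, 1.571], TCP at [0.211, 0.453, 0.231] pointing down, gripper open.
Joint ranges: [-2.72, 2.72], [-1.05, 1.87], [-1.09, 1.28], [-1.99, 2.15], [-1.42, 1.44], [-3.14, 3.14]. Speed limits (rad/s): [2.79, 2.79, 3.14, 3.14, 3.14, 3.14].

## Interface

Orientations are given as a unit quaternion [x, y, z, w].
In Python, from workcell import get_obs, camera, camera_model, job_done, masks_of gives the robot as it stands.
- The arm moves only by the tool jog_arm, never from a script. Its argument "deltas" is a list that holds one entry, the list of rows, each a list of 7 numbers: the shift along the tool's x, y, z in mm, then the turn, a rotation vector about the tool's x, y, z in degrees, then the finger opening in mm, from 0 to 85.4. A call has 1 to 5 rows; each row shifts and turns the pose as measured when the row begins, along the tool's axes as they then stand; what a row does not reach is not made up. A row lasts 1/10 s, in which the tool goes at most 50 mm and 8.59 degrees, less where a joint would pass 70% of its speed; a pose out of reach is approached as far as the arm can. A call with a gripper value outside its range is refused whole. The fingers move at their own pace and stop on an object; the grip force is fixed at half the most. Time passes only in rows, so rows that do not move let the fingers close. It gives the time, the measured TCP pose, the force and the opening at its end, in the units of the state.
- get_obs(): the state, without advancing time (a new reading comes with each control period).
- camera(name): name is "scene" or "top"; returns the picture (420x560x3 uint8, red, green, blue); there is no depth.
- camera_model(name): a dict with "fovy" (degrees; the focal length in pixels is half the picture's height over the tangent of half this angle, whatever the lens; pixels are square), "cx", "cy" (the principal point, pixels), "k1" (the pictures are not rectified: a ray, as slopes to the right and down, at radius r is drawn at 1 + k1 r^2 times it, then the intrinsics apply), "pose" (4x4, takes a point from camera to world coordinates). Camera axes: x right, y down, z forward; pixel columns grow to the right and rows downward; lengths in m; the calibration is good to about 2 mm. A picture is of the moment at which its call begins. camera_model takes no time and is no camera call.
- job_done(): hands the job in, once; it reports no verdict.
Trained networks look in the newest picture that a camera, given by its name, has taken for a name from the list of things; names that differ only in an ending like _2 or _b are one class to them, and where a whole thing is asked for, a point or a joint stands for the part that bears it (a point fixed in the world has none). Each returns a list of dicts, best first, with "conf" (0 to 1); they miss things now and then, are a little off and sometimes report something else, mostly with a low value. They report only what shows in the picture. A call takes as long as a camera call. They do not tell look-alikes from the thing itself.
- masks_of(target, camera): "pixels" (420x560 bool, what is visible of it) and "at" ([column, row] in pixels, amid what is visible of it).
The state is a dict: "clock": time; "joint_pos": joint angles; "joint_vel": joint speeds; "tau": joint torques, N m; "eef_pos": TCP position; "tool_rot": TCP orientation; "ft_force": force on the tool from outside, world axes, zero at the start; "ft_torque": the same for the moment, N m; "grip_width": finger opening in m.
Only numpy, scipy, OpenCV 4.12 (cv2) and the standard library are available. Lean on these libraries where they do the work, as an engineer would, in place of code of your own. Each camera call takes 0.05 s, during which the arm holds its last target. There are 200 camera calls.

## Task

The setting knob has come off the pressing iron's control box. Put it back: set it upright over the shaft, press it down lightly and turn it slowly until its keyway finds the key and it drops, push it fully home, and let go. Do not disturb the mug or the bell.

Things in the scene. Friction and masses are not known exactly. Their poses are not given: they have to be found in the camera images.
- control_knob: Loose black knob standing upright, 0.1 kg. Origin: centre of its underside, z up its axis. Skirt 65 mm across at the foot, 58 at its top (z = 32 mm). White pointer line on its +x side. Underneath: round bore on the axis, 20.6 mm across, 27 mm deep, with one equally deep keyway, 13 mm wide, running out to the +x (pointer) side
- knob_bar (a point): Middle of the knob's grip bar, on the axis 50 mm above its underside, axes as the knob's. The bar stands upright on the skirt: 60 mm long (x), 16 mm wide (y), from 32 to 67 mm above the underside; pinch it across its width
- shaft_foot (a point): Foot of the upright brass shaft, at the middle of the top of the fixed white control box (150 mm in x, 170 in y, top 62 mm above the counter). Axes are the box's: x points to its far side, to the middle of the arc of white marks. The knob is home when its underside rests here. The shaft turns only stiffly (0.2 N m): light pressing does not carry it along
- shaft_tip (a point): Top of the shaft, 24 mm above its foot, axes as the box's. Round, 18 mm across, the top 6 mm tapered to 10 mm. One rib (key) on its side, 9 mm wide, out to 18 mm from the axis, up to 14 mm above the foot: a knob not lined up rests on it. The key points anywhere within 0.5 rad of the box's x, not reported: see or feel it. Keyway (pointer) must match it within about 0.13 rad
- mug: Dark grey and white mug, loose, 82 mm across, 97 mm high, to be left alone; origin under its centre
- bell: Metal counter bell on a black foot, loose, 80 mm across, 56 mm high, to be left alone; origin under its centre
There are look-alikes about, which are no part of the job. Of the things shaped like the control_knob, the black one is meant.

How it is judged:
By the outcome, as a careful person would: the job done as asked, in the order asked, and still so for the second after the job is handed in, with the robot touching nothing.
It also fails if it takes over 48 s, if anything falls off the work surface, if the arm or the gripper's body presses on something with over 40 N, if the wrist force passes 120 N, or if a joint passes its speed limit or range.

## Working session

There is one attempt and no reset: what is moved stays moved. The work goes in short steps, Python scripts to look and compute and a tool call to move; the robot and the scene stay as the last step left them, time stands still between calls to the robot, and variables do not carry over. Pictures are saved under pics/ and viewed, about 8 in all and at most 12, crops included, and the job is handed in when it is done.

Besides the shell and the picture viewer there is one more tool, called after "Request:" as a command line: name --argument value ..., lists and objects as JSON in quotes. jog_arm: Moves the arm, as the interface text tells. Its arguments: {"type":"object","properties":{"deltas":{"type":"array"}},"required":["deltas"]}

```bash
mkdir -p pics; cat > h.py <<'E'
import numpy as np, cv2
from workcell import *
def K(n):
    m=camera_model(n); f=210/np.tan(np.radians(m["fovy"])/2); return m,f
def ray(n,uv):
    m,f=K(n); d=np.array([(uv[0]-m["cx"])/f,(uv[1]-m["cy"])/f]); s=d.copy()
    for _ in range(30): s=d/(1+m["k1"]*(s@s))
    T=np.array(m["pose"]); v=T[:3,:3]@np.array([s[0],s[1],1]); return T[:3,3],v
def atz(n,uv,z):
    o,v=ray(n,uv); return o+v*(z-o[2])/v[2]
def proj(n,p):
    m,f=K(n); T=np.array(m["pose"]); c=T[:3,:3].T@(np.array(p)-T[:3,3]); s=c[:2]/c[2]
    return s*(1+m["k1"]*(s@s))*f+[m["cx"],m["cy"]]
def save(n,name,crop=None,sc=1):
    im=camera(n)[:,:,::-1].copy()
    if crop: a,b,c,d=crop; im=im[b:d,a:c]
    cv2.imwrite("pics/"+name,cv2.resize(im,None,fx=sc,fy=sc,interpolation=cv2.INTER_CUBIC)); 
E
python3 - <<'E'
from h import *
ims=[]
for n in ("scene","top"):
    im=camera(n); m,f=K(n); print(n,f,m["cx"],m["cy"],m["k1"],np.round(m["pose"],3).tolist())
    cv2.imwrite(f"pics/{n}0.png",im[:,:,::-1])
    for t in ("control_knob","mug","bell"):
        for d in masks_of(t,n):
            ys,xs=np.nonzero(d["pixels"]); print(n,t,round(d["conf"],2),d["at"],xs.min(),xs.max(),ys.min(),ys.max(),len(xs), im[d["pixels"]].mean(0).round(), atz(n,d["at"],0.03).round(3))
print(get_obs())
E
```

```text
scene 393.31482670018335 271.0891522305933 205.4336603916871 -0.05253475624902685 [[-0.903, -0.188, 0.388, 0.225], [-0.43, 0.442, -0.787, 0.804], [-0.023, -0.877, -0.48, 0.523], [0.0, 0.0, 0.0, 1.0]]
scene control_knob 0.97 [315.4, 294.0] 299 330 264 310 1075 [ 90. 140.  98.] [0.401 0.271 0.03 ]
scene control_knob 0.93 [302.3, 239.4] 289 315 217 255 730 [ 92. 140. 100.] [0.49  0.111 0.03 ]
scene control_knob 0.59 [338.0, 257.7] 323 351 236 273 928 [ 83. 134.  91.] [0.396 0.146 0.03 ]
scene control_knob 0.58 [271.2, 266.2] 258 288 243 285 984 [70. 69. 67.] [0.512 0.228 0.03 ]
scene mug 0.95 [233.7, 233.8] 216 254 208 262 1717 [93. 91. 89.] [0.644 0.153 0.03 ]
scene mug 0.25 [271.9, 266.1] 259 287 244 285 972 [70. 69. 67.] [0.511 0.227 0.03 ]
scene bell 0.78 [257.8, 182.4] 245 268 172 193 410 [158. 155. 152.] [ 0.72  -0.117  0.03 ]
top 399.9033498783828 278.26554862694474 206.01189868060212 -0.12110991040489298 [[-0.008, -0.994, 0.111, 0.505], [-1.0, 0.009, 0.01, 0.082], [-0.011, -0.111, -0.994, 0.909], [0.0, 0.0, 0.0, 1.0]]
top control_knob 0.83 [261.7, 298.9] 247 274 283 312 662 [ 75
[... 450 characters left out ...]
131. 126.] [ 0.727 -0.132  0.03 ]
{'clock': 0.4, 'joint_pos': array([1.13501274e+00, 2.40726217e-01, 4.84745669e-03, 1.33522911e+00,
       2.84098873e-05, 1.57078001e+00]), 'joint_vel': array([ 0.00010564, -0.00158443,  0.00138401, -0.00031943, -0.00057202,
        0.00144471]), 'tau': array([ 4.36202208e-04, -3.71779811e+01,  2.52330762e+01,  5.31516169e-03,
        4.76799426e-05,  1.99119462e-06]), 'eef_pos': array([0.21101545, 0.45319358, 0.23118503]), 'tool_rot': array([ 2.16163782e-01,  9.76357104e-01, -1.49016672e-04, -4.75435590e-05]), 'ft_force': array([0.52858113, 0.87854332, 0.01265044]), 'ft_torque': array([0.03107641, 0.02468591, 0.03044637]), 'grip_width': 0.08506483143691695}
```

View pics/scene0.png

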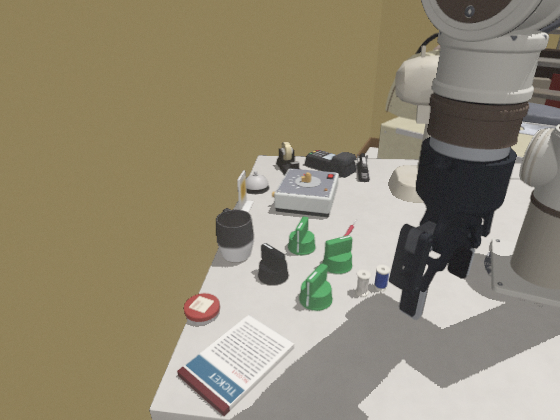

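View pics/top0.png

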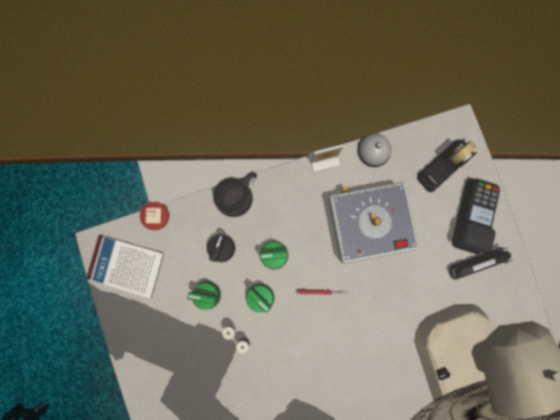

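The pictures show the black knob at top (221,247) / scene (272,265), the box at top (374,220) with the shaft at its middle, and the mug beside the knob at top (235,195). I'll zoom in on knob and box.

```bash
python3 - <<'E'
from h import *
t=cv2.imread("pics/top0.png"); s=cv2.imread("pics/scene0.png")
c=lambda im,x,y,w,h:cv2.resize(im[y:y+h,x:x+w],(400,300),interpolation=cv2.INTER_CUBIC)
A=np.vstack([np.hstack([c(t,200,230,40,30),c(t,324,178,100,75)]),np.hstack([c(s,248,240,60,45),c(s,268,160,80,60)])])
cv2.imwrite("pics/z0.png",A)
E
```

```text
(no output)
```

View pics/z0.png

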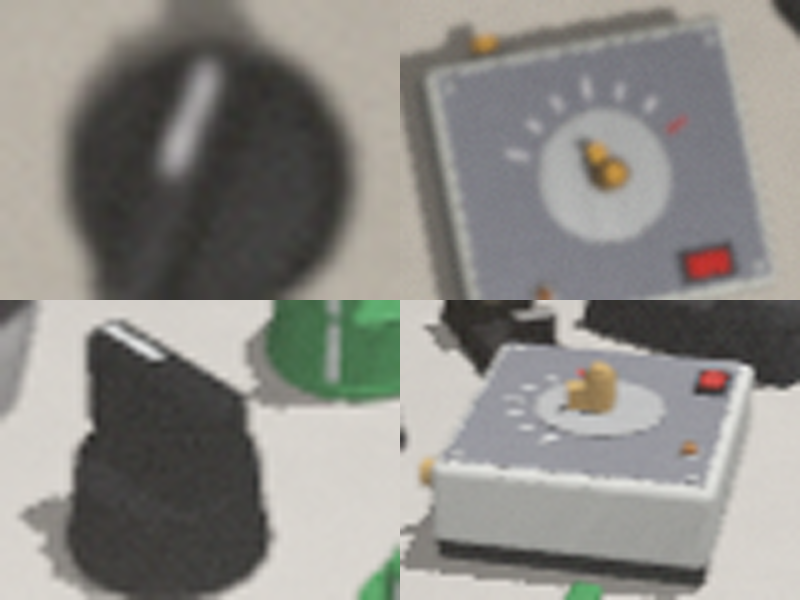

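```bash
cat > fit.py <<'E'
from h import *
from scipy.optimize import minimize
S=4
def hullmask(n,pts,roi):
    x0,y0,w,h=roi; q=(np.array([proj(n,p) for p in pts])+0.5-[x0,y0])*S
    m=np.zeros((h*S,w*S),np.uint8); cv2.fillConvexPoly(m,cv2.convexHull(np.round(q*16).astype(np.int32)),1,shift=4); return m
def circ(r,z): a=np.linspace(0,2*np.pi,32,endpoint=False); return [(r*np.cos(t),r*np.sin(t),z) for t in a]
box=lambda xs,ys,zs:[(x,y,z) for x in xs for y in ys for z in zs]
KNOB=[circ(.0325,0)+circ(.029,.032), box((-.03,.03),(-.008,.008),(.032,.067))]
SHAFT=[circ(.009,0)+circ(.009,.018)+circ(.005,.024), box((0,.018),(-.0045,.0045),(0,.014))]
def sil(n,parts,p,z,roi,tilt=None):
    c,s=np.cos(p[2]),np.sin(p[2]); out=0
    for P in parts:
        P=np.array(P); W=np.c_[p[0]+c*P[:,0]-s*P[:,1],p[1]+s*P[:,0]+c*P[:,1],z+P[:,2]]
        out=out|hullmask(n,W,roi)
    x0,y0,w,h=roi; return cv2.resize(out.astype(np.float32),(w,h),interpolation=cv2.INTER_AREA)
def fit(obs,parts,z,starts):
    # obs: {cam:(softmask,roi)}
    def cost(p): return sum(np.abs(sil(n,parts,p,z,r)-m).sum()/m.sum() for n,(m,r) in obs.items())
    best=[]
    for s in starts:
        r=minimize(cost,s,method="Nelder-Mead",options=dict(initial_simplex=np.array(s)+np.array([[0,0,0],[.006,0,0],[0,.006,0],[0,0,.3]]),xatol=1e-4,fatol=1e-4)); best.append((r.fun,r.x))
    return sorted(best,key=lambda b:b[0])
E
cat > m1.py <<'E'
from fit import *
im={n:cv2.imread(f"pics/{n}0.png") for n in("top","scene")}
# box from corners
for uv in [(331.5,196),(403.5,183.5),(416.5,245),(343.5,262)]: print("corner",atz("top",uv,.062).round(4))
C=np.array([atz("top",uv,.062) for uv in [(331.5,196),(403.5,183.5),(416.5,245),(343.5,262)]])
xd=(C[0]+C[1]-C[2]-C[3])/2; print("box c",C.mean(0),"yaw",np.arctan2(xd[1],xd[0]),np.linalg.norm(xd))
a,b=atz("top",(220.5,236.5),.067),atz("top",(217.2,247.2),.067); print("line",a,b,np.arctan2(*(a-b)[1::-1]))
dark={}
for n,roi in (("top",(195,220,60,55)),("scene",(245,230,60,65))):
    d=[d for d in masks_of("control_knob",n) ] if 0 else None
    x,y,w,h=roi; g=im[n][y:y+h,x:x+w].max(2); dark[n]=g
import workcell
for n in("top","scene"):
    camera(n)
obs={}
for n,roi in (("top",(195,220,60,55)),("scene",(245,230,60,65))):
    x,y,w,h=roi
    ds=masks_of("control_knob",n); A={"top":(223,246),"scene":(271,266)}[n]
    d=min(ds,key=lambda d:np.hypot(*(np.array(d["at"])-A))); obs[n]=(d["pixels"][y:y+h,x:x+w].astype(np.float32),roi)
for f,p in fit(obs,KNOB,0,[(.515,.212,.3),(.515,.212,-.3)]): print("knob",f,p.round(4))
for n in obs: print(n,fit({n:obs[n]},KNOB,0,[(.515,.212,-.3)])[0])
ob={}
for n,roi in (("top",(360,205,30,30)),("scene",(295,165,25,22))):
    x,y,w,h=roi; hsv=cv2.cvtColor(im[n][y:y+h,x:x+w],cv2.COLOR_BGR2HSV); m=((hsv[...,0]>8)&(hsv[...,0]<30)&(hsv[...,1]>85)).astype(np.float32); ob[n]=(m,roi); print(n,m.sum())
    print("\n".join("".join(".#"[int(v)] for v in r) for r in m))
c0=C.mean(0)
for f,p in fit(ob,SHAFT,.062,[(c0[0],c0[1],.0),(c0[0],c0[1],.4)]): print("shaft",f,p.round(4))
for n in ob: print(n,fit({n:ob[n]},SHAFT,.062,[(c0[0],c0[1],.2)])[0])
E
python3 m1.py
```

```text
corner [ 0.6201 -0.0235  0.062 ]
corner [ 0.6462 -0.181   0.062 ]
corner [ 0.5132 -0.2039  0.062 ]
corner [ 0.4796 -0.046   0.062 ]
box c [ 0.56479536 -0.11359104  0.062     ] yaw 0.16467482529438685 0.13861407116371527
line [0.53527277 0.21297532 0.067     ] [0.51277651 0.21985326 0.067     ] -0.2967116491860501Traceback (most recent call last):
  File "m1.py", line 20, in <module>
    for f,p in fit(obs,KNOB,0,[(.515,.212,.3),(.515,.212,-.3)]): print("knob",f,p.round(4))
               ~~~^^^^^^^^^^^^^^^^^^^^^^^^^^^^^^^^^^^^^^^^^^^^^
  File "fit.py", line 22, in fit
    r=minimize(cost,s,method="Nelder-Mead",options=dict(initial_simplex=np.array(s)+np.array([[0,0,0],[.006,0,0],[0,.006,0],[0,0,.3]]),xatol=1e-4,fatol=1e-4)); best.append((r.fun,r.x))
    res = _minimize_neldermead(fun, x0, args, callback, bounds=bounds,
                               **options)
    fxr = func(xr)
    fx = function(np.copy(x), *(wrapper_args + args))
  File "fit.py", line 19, in cost
    def cost(p): return sum(np.abs(sil(n,parts,p,z,r)-m).sum()/m.sum() for n,(m,r) in obs.items())
                        ~~~^^^^^^^^^^^^^^^^^^^^^^^^^^^^^^^^^^^^^^^^^^^^^^^^^^^^^^^^^^^^^^^^^^^^^^^
  File "fit.py", line 19, in <genexpr>
    def cost(p): return sum(np.abs(sil(n,parts,p,z,r)-m).sum()/m.sum() for n,(m,r) in obs.items())
                                   ~~~^^^^^^^^^^^^^^^
  File "fit.py", line 15, in sil
    out=out|hullmask(n,W,roi)
            ~~~~~~~~^^^^^^^^^
  File "fit.py", line 5, in hullmask
    x0,y0,w,h=roi; q=(np.array([proj(n,p) for p in pts])+0.5-[x0,y0])*S
                                ~~~~^^^^^
  File "h.py", line 12, in proj
    m,f=K(n); T=np.array(m["pose"]); c=T[:3,:3].T@(np.array(p)-T[:3,3]); s=c[:2]/c[2]
        ~^^^
  File "h.py", line 4, in K
    m=camera_model(n); f=210/np.tan(np.radians(m["fovy"])/2); return m,f
ValueError: time passes only in moves, steps and waits
```

```bash
sed -i 's/^def K(n):/import functools\n@functools.cache\ndef K(n):/' h.py; python3 m1.py | tail -n +6
```

```text
line [0.53527277 0.21297532 0.067     ] [0.51277651 0.21985326 0.067     ] -0.2967116491860501
knob inf [0.515 0.212 0.3  ]
knob inf [ 0.515  0.212 -0.3  ]
top (np.float64(inf), array([ 0.515,  0.212, -0.3  ]))
scene (np.float64(0.06003039330244064), array([ 0.512189  ,  0.21942724, -0.51959268]))
top 69.0
..............................
..............................
..............................
..............................
..............................
..............................
..............................
..............................
..............................
...........####...............
...........####...............
...........#####..............
...........#####..............
...........########...........
............########..........
.............########.........
.............########.........
.............########.........
.............#######..........
...............####...........
..............................
..............................
..............................
..............................
..............................
.................
[... 510 characters left out ...]
..
.......#########.........
.......########..........
.......########..........
.........................
.........................
.........................
.........................
.........................
shaft 0.8582495450973511 [ 0.5662 -0.1163  0.5193]
shaft 0.8583576679229736 [ 0.5661 -0.1162  0.5178]
top (np.float64(0.4945652186870575), array([ 0.56526882, -0.11413014,  0.39907936]))
scene (np.float64(0.24347014725208282), array([ 0.56638119, -0.11932924,  0.35751746]))fit.py:19: RuntimeWarning: divide by zero encountered in scalar divide
  def cost(p): return sum(np.abs(sil(n,parts,p,z,r)-m).sum()/m.sum() for n,(m,r) in obs.items())
  np.max(np.abs(fsim[0] - fsim[1:])) <= fatol):
```

```bash
cat > m2.py <<'E'
from fit import *
t=camera("top"); roi=(195,225,55,45); x,y,w,h=roi
g=t[y:y+h,x:x+w].max(2)
for r in g[4:40:1]: print(" ".join("%3d"%v for v in r[8:46]))
ds=masks_of("control_knob","top"); print([d["at"] for d in ds])
ds=[d for d in ds if np.hypot(d["at"][0]-223,d["at"][1]-247)<10]
obs={}
if ds: obs["top"]=(ds[0]["pixels"][y:y+h,x:x+w].astype(np.float32),roi); print(fit(obs,KNOB,0,[(.512,.219,-.4),(.512,.219,-.2)]))
camera("scene"); roi=(245,230,60,65); x,y,w,h=roi
ds=[d for d in masks_of("control_knob","scene") if np.hypot(d["at"][0]-271,d["at"][1]-266)<10]
if ds: obs["scene"]=(ds[0]["pixels"][y:y+h,x:x+w].astype(np.float32),roi)
print(fit(obs,KNOB,0,[(.512,.219,-.4),(.512,.219,-.2)]))
for p in [(.512,.219,-.3),(.512,.219,-.5)]:
  for l in (.03,0,-.03): print(p[2],l,[proj(n,(p[0]+l*np.cos(p[2]),p[1]+l*np.sin(p[2]),.067)).round(1) for n in("top","scene")])
E
python3 m2.py
```

```text
185 182 184 186 186 185 184 183 182 182 183 181 171 149 126 113 110 117 124 133 153 171 181 184 187 185 187 181 185 181 180 178 180 181 181 184 182 183
183 186 186 185 185 186 183 185 182 185 183 180 165 138 118 110 110 112 112 121 134 159 175 182 184 184 184 182 185 182 182 181 179 182 176 181 180 179
185 180 185 182 184 184 184 185 184 183 179 173 159 129 116 108 109 107 112 112 118 139 165 181 185 184 185 182 182 182 181 182 180 180 179 182 181 179
186 184 185 183 185 183 185 181 179 171 168 155 141 121 108 106 104 106 105 103 105 123 151 170 180 184 184 183 181 183 182 179 183 181 182 180 180 181
185 185 184 190 185 185 182 177 160 151 142 130 115 109 102  93  92  93  89  98  96 107 127 152 167 180 182 182 181 181 180 182 182 182 180 181 180 178
186 186 183 188 186 186 182 162 139 124 117 111 101  93  83  77  78  77  74  74  81  94 102 122 147 164 173 180 180 183 181 182 184 181 181 179 179 180
186 185 184 186 185 179 168 152 126 113 103  94  86  76  67  67  70  82  76  69  64  74  79  91 111 131 150 168 175 182 180 180 180 183 182 178 181 182
186 186 184 184 182 170 150 132 109 
[... 4225 characters left out ...]
84 184 186 187 184 185 184 187 185 187 183 186 186 183 183 180 184 183 179 183 185 183 184 185 185 186 184 185 182 179 183 181 180 180 183 184 186
[[274.5, 253.1], [202.5, 294.1], [261.3, 299.9]]
[(np.float64(0.05950865522027016), array([ 0.51333304,  0.21982306, -0.51057471])), (np.float64(0.06039969623088837), array([ 0.51324363,  0.21981782, -0.50193936]))]
-0.3 0.03 [array([221.9, 233.9]), array([262.1, 243.4])]
-0.3 0 [array([217.6, 247.6]), array([272.8, 248.9])]
-0.3 -0.03 [array([213.3, 261.2]), array([284.1, 254.7])]
-0.5 0.03 [array([224.4, 235. ]), array([264.3, 242.3])]
-0.5 0 [array([217.6, 247.6]), array([272.8, 248.9])]
-0.5 -0.03 [array([210.8, 260.1]), array([281.9, 255.9])]
```

Pointer line ends fit (top (220.5,236)–(217,247), scene (264,244)–(272,248.5)) give the knob at about (0.512, 0.219) with yaw −0.30. The shaft is near (0.566, −0.116), key yaw about 0.4. I'll move over the knob.

Request:
jog_arm --deltas '[[[-45, -10, 0, 0, 0, 0, 50], [-45, -10, 0, 0, 0, 0, 50], [-45, -10, 0, 0, 0, 0, 50], [-45, -10, 0, 0, 0, 0, 50], [-45, -10, 0, 0, 0, 0, 50]]]'

```text
clock: 1.5
eef_pos: [0.396, 0.3146, 0.2312]
tool_rot: [0.209, 0.978, 0.002, -0.0]
ft_force: [-0.1, 1.0, 0.1]
grip_width: 0.0501
```

```bash
cat > go.py <<'E'
import sys; from h import *
from scipy.spatial.transform import Rotation as R
# target TCP x y z and knob yaw (tool y = knob y)
def go(x,y,z,yaw):
    o=get_obs(); A=R.from_quat(o["tool_rot"]); p=o["eef_pos"]
    ys=np.array([-np.sin(yaw),np.cos(yaw),0]); zs=np.array([0,0,-1.]); B=R.from_matrix(np.c_[np.cross(ys,zs),ys,zs])
    print("t",round(o["clock"],2),"p",p.round(4),"d_tool mm",(A.inv().apply(np.array([x,y,z])-p)*1e3).round(1),"rot deg",np.degrees((A.inv()*B).as_rotvec()).round(1),"q",o["joint_pos"].round(2),"F",o["ft_force"].round(1),"T",o["ft_torque"].round(2),"w",round(o["grip_width"],4))
if __name__=="__main__": go(*map(float,sys.argv[1:5]))
E
python3 go.py .512 .219 .12 -.3
```

```text
t 1.5 p [0.396  0.3146 0.2312] d_tool mm [-145.   -40.2  111. ] rot deg [ 0.2 -0.  -6.9] q [0.67 0.25 0.02 1.34 0.   1.09] F [-0.1  1.   0.1] T [ 0.01 -0.03  0.  ] w 0.0501
```

Request:
jog_arm --deltas '[[[-35, -10, 22, 0, 0, -2, 50], [-38, -10, 28, 0, 0, -2, 50], [-38, -10, 28, 0, 0, -2, 50], [-32, -8, 28, 0, 0, -1, 50], [0, 0, 0, 0, 0, 0, 50]]]'

```text
clock: 2.0
eef_pos: [0.5264, 0.2212, 0.1236]
tool_rot: [0.15, 0.989, 0.004, 0.003]
ft_force: [-1.2, 0.3, 0.1]
grip_width: 0.0503
```

```bash
python3 - <<'E'
from go import *
go(.512,.219,.08,-.3)
s=camera("scene")[:,:,::-1]; t=camera("top")[:,:,::-1]
p=lambda n,q:tuple(int(v) for v in proj(n,q).round())
c=lambda im,x,y,w,h:cv2.resize(im[y:y+h,x:x+w],(400,400),interpolation=cv2.INTER_CUBIC)
cv2.imwrite("pics/a1.png",np.hstack([c(s,230,190,100,100),c(t,180,200,80,80)]))
E
```

```text
t 2.0 p [0.5264 0.2212 0.1236] d_tool mm [13.4 -6.8 43.5] rot deg [ 0.5  0.3 -0.1] q [ 0.4   0.44 -0.    1.12  0.    0.7 ] F [-1.2  0.3  0.1] T [ 0.01  0.09 -0.05] w 0.0503
```

View pics/a1.png

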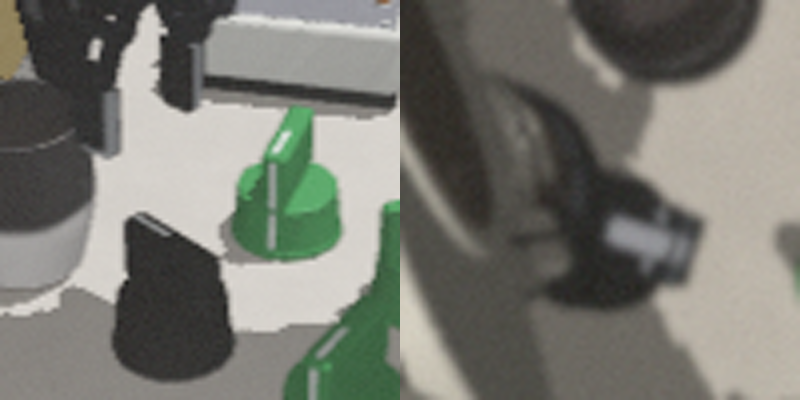

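Request:
jog_arm --deltas '[[[13, -7, 25, 0, 0, 0, 50], [0, 0, 20, 0, 0, 0, 50], [0, 0, 0, 0, 0, 0, 50]]]'

```text
clock: 2.4
eef_pos: [0.512, 0.2251, 0.0858]
tool_rot: [0.147, 0.989, 0.008, 0.008]
ft_force: [0.2, -0.2, -0.3]
grip_width: 0.0499
```

```bash
python3 - <<'E'
from go import *
go(.512,.219,.037,-.3)
p=get_obs()["eef_pos"]; print([proj(n,p).round(1) for n in("scene","top")])
s=camera("scene")[:,:,::-1]
cv2.imwrite("pics/a2.png",cv2.resize(s[200:300,230:330],(600,600),interpolation=cv2.INTER_CUBIC))
E
```

```text
t 2.4 p [0.512  0.2251 0.0858] d_tool mm [-1.1 -6.8 48.7] rot deg [1.1 0.7 0.3] q [ 0.41  0.44 -0.1   1.    0.01  0.71] F [ 0.2 -0.2 -0.3] T [-0.02  0.05 -0.04] w 0.0499
[array([271.3, 242.7]), array([213.2, 247.5])]
```

View pics/a2.png

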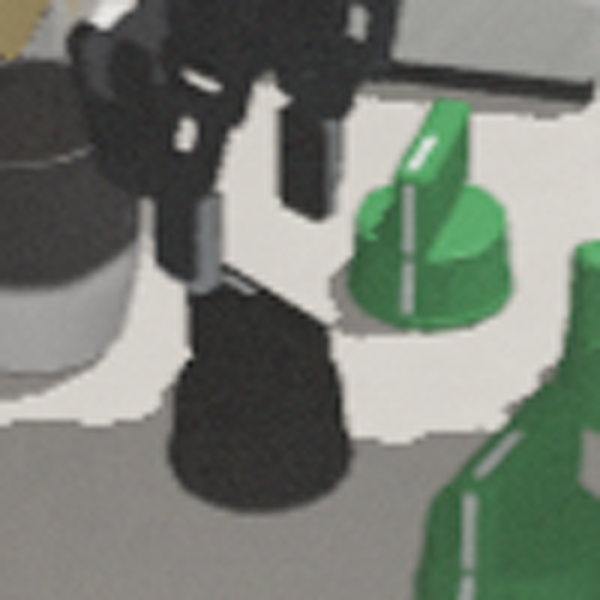

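Request:
jog_arm --deltas '[[[-1, -7, 8, 1.1, 0.7, 0, 50], [0, 0, 18, 0, 0, 0, 50], [0, 0, 0, 0, 0, 0, 50]]]'

```text
clock: 2.75
eef_pos: [0.5138, 0.221, 0.0656]
tool_rot: [0.145, 0.989, 0.002, 0.004]
ft_force: [-0.9, 0.8, -0.9]
grip_width: 0.0502
```

```bash
python3 go.py .512 .219 .037 -.3
```

```text
t 2.75 p [0.5138 0.221  0.0656] d_tool mm [ 1.3 -2.6 28.6] rot deg [0.2 0.4 0.5] q [ 0.41  0.47 -0.11  0.98 -0.    0.7 ] F [-0.9  0.8 -0.9] T [-0.06  0.05  0.04] w 0.0502
```

Request:
jog_arm --deltas '[[[1, -2, 15, 0.2, 0.4, 0.5, 50], [0, 0, 12, 0, 0, 0, 50], [0, 0, 0, 0, 0, 0, 50]]]'

```text
clock: 3.05
eef_pos: [0.5143, 0.2203, 0.0394]
tool_rot: [0.15, 0.989, 0.001, 0.002]
ft_force: [0.2, 0.8, 0.4]
grip_width: 0.0501
```

```bash
python3 go.py .512 .219 .037 -.3
```

```text
t 3.05 p [0.5143 0.2203 0.0394] d_tool mm [ 1.8 -1.9  2.4] rot deg [ 0.2  0.2 -0. ] q [ 0.4   0.51 -0.13  0.93  0.    0.71] F [0.2 0.8 0.4] T [-0.03  0.03  0.01] w 0.0501
```

Close on the bar.

Request:
jog_arm --deltas '[[[2, -1, 2, 0, 0, 0, 30], [0, 0, 0, 0, 0, 0, 20], [0, 0, 0, 0, 0, 0, 8], [0, 0, 0, 0, 0, 0, 8], [0, 0, 0, 0, 0, 0, 8]]]'

```text
clock: 3.55
eef_pos: [0.5122, 0.2198, 0.0377]
tool_rot: [0.15, 0.989, 0.001, 0.002]
ft_force: [0.5, 0.1, -0.6]
grip_width: 0.0149
```

```bash
python3 - <<'E'
from go import *
go(.512,.219,.037,-.3)
c=lambda im,x,y,w,h:cv2.resize(im[y:y+h,x:x+w],(400,400),interpolation=cv2.INTER_CUBIC)
s=camera("scene")[:,:,::-1];t=camera("top")[:,:,::-1]
cv2.imwrite("pics/a3.png",np.hstack([c(s,240,220,70,70),c(t,185,210,70,70)]))
E
```

```text
t 3.55 p [0.5122 0.2198 0.0377] d_tool mm [-0.1 -0.9  0.7] rot deg [ 0.2  0.2 -0.1] q [ 0.41  0.51 -0.14  0.92  0.    0.71] F [ 0.5  0.1 -0.6] T [ 0.02  0.02 -0.04] w 0.0149
```

View pics/a3.png

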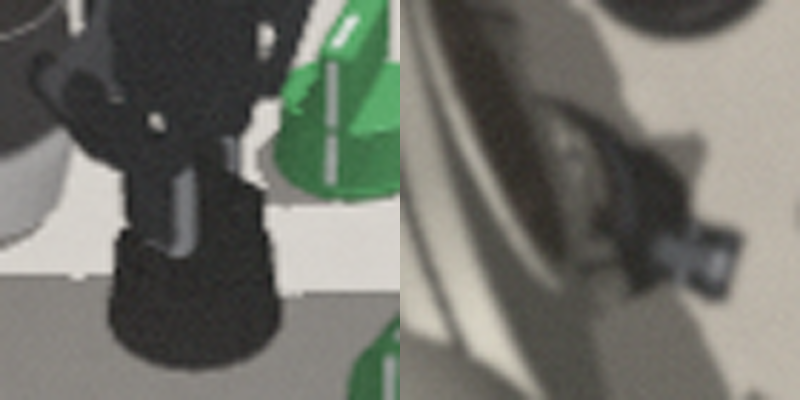

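Request:
jog_arm --deltas '[[[0, 0, -15, 0, 0, 0, 8], [0, 0, -30, 0, 0, 0, 8], [0, 0, -35, 0, 0, 0, 8], [0, 0, -30, 0, 0, 0, 8], [0, 0, 0, 0, 0, 0, 8]]]'

```text
clock: 4.15
eef_pos: [0.51, 0.2188, 0.1493]
tool_rot: [0.15, 0.989, -0.0, -0.001]
ft_force: [0.9, 0.1, -1.4]
grip_width: 0.0155
```

```bash
python3 go.py .566 -.116 .17 0.1
```

```text
t 4.15 p [0.51   0.2188 0.1493] d_tool mm [-152.7 -303.1  -20.6] rot deg [ -0.   -0.1 -23. ] q [0.41 0.4  0.01 1.18 0.   0.71] F [ 0.9  0.1 -1.4] T [-0.01 -0.06  0.07] w 0.0155
```

Request:
jog_arm --deltas '[[[-18, -36, -8, 0, 0, -4, 8], [-16, -40, -8, 0, 0, -4, 8], [-14, -40, -5, 0, 0, -4, 8], [-10, -40, 0, 0, 0, -4, 8], [-8, -35, 0, 0, 0, -4, 8]]]'

```text
clock: 4.65
eef_pos: [0.5451, 0.0184, 0.1685]
tool_rot: [-0.037, 0.999, 0.001, -0.001]
ft_force: [-0.1, 0.3, -0.8]
grip_width: 0.0152
```

```bash
python3 - <<'E'
from go import *
go(.566,-.116,.155,.1)
c=lambda im,x,y,w,h:cv2.resize(im[y:y+h,x:x+w],(400,400),interpolation=cv2.INTER_CUBIC)
s=camera("scene")[:,:,::-1];t=camera("top")[:,:,::-1]
cv2.imwrite("pics/a4.png",np.hstack([c(s,250,120,120,120),c(t,335,185,75,75)]))
cv2.imwrite("pics/full4.png",t); cv2.imwrite("pics/full4s.png",s)
E
```

```text
t 4.65 p [0.5451 0.0184 0.1685] d_tool mm [ -10.9 -135.6   13.3] rot deg [ 0.1 -0.2 -1.5] q [ 0.03  0.37  0.01  1.22  0.   -0.04] F [-0.1  0.3 -0.8] T [ 0.01 -0.03  0.03] w 0.0152
```

View pics/a4.png

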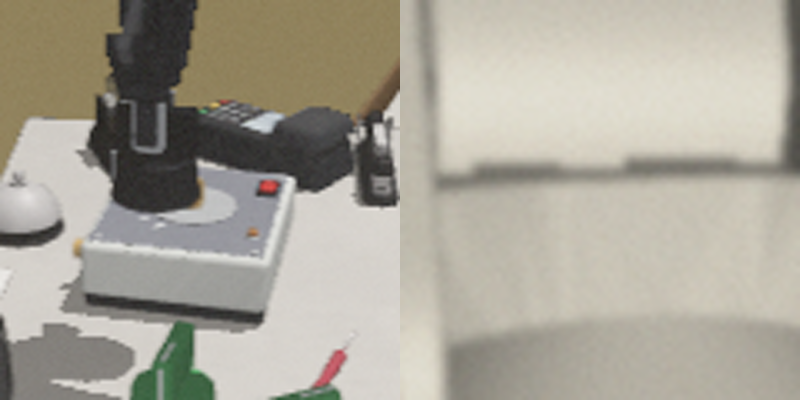

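```bash
python3 - <<'E'
from fit import *
print(atz("top",(375.1,221.5),.062).round(4),atz("scene",(307.6,181),.062).round(4))
# disc ellipse by brightness in both initial images
for n,(x,y,w,h),seed in (("top",(345,195,60,55),(365-345,230-195)),("scene",(285,165,45,32),(318-285,182-165))):
    im=cv2.imread(f"pics/{n}0.png")[y:y+h,x:x+w]; g=cv2.cvtColor(im,cv2.COLOR_BGR2GRAY); sat=cv2.cvtColor(im,cv2.COLOR_BGR2HSV)[...,1]
    m=(((g>150) if n=="top" else (g>150))|(sat>85)).astype(np.uint8)
    k,l,st,ce=cv2.connectedComponentsWithStats(m,connectivity=4); i=l[seed[1],seed[0]]
    cs,_=cv2.findContours((l==i).astype(np.uint8),cv2.RETR_EXTERNAL,cv2.CHAIN_APPROX_NONE)
    e=cv2.fitEllipse(cv2.convexHull(cs[0])); c=np.array(e[0])+[x,y]; print(n,i,st[i],e,c,atz(n,c,.062).round(4))
# shaft fits on looser thresholds
for th in (60,75,85):
  ob={}
  for n,roi in (("top",(360,205,30,30)),("scene",(295,165,25,22))):
    x,y,w,h=roi; hsv=cv2.cvtColor(cv2.imread(f"pics/{n}0.png")[y:y+h,x:x+w],cv2.COLOR_BGR2HSV); ob[n]=(((hsv[...,0]>5)&(hsv[...,0]<32)&(hsv[...,1]>th)).astype(np.float32),roi)
  print(th,[float(o[0].sum()) for o in ob.values()],[(round(f,2),p.round(4)) for n in ob for f,p in fit({n:ob[n]},SHAFT,.062,[(.566,-.116,.3),(.566,-.116,.6)])[:1]])
E
```

```text
[ 0.5645 -0.1157  0.062 ] [ 0.5654 -0.1178  0.062 ]
top 5 [ 14  11  33  33 781] ((29.718469619750977, 26.881214141845703), (32.206050872802734, 32.9206657409668), 133.05520629882812) [374.71846962 221.88121414] [ 0.5637 -0.1148  0.062 ]
scene 1 [   0    0   45   32 1113] ((22.195850372314453, 19.208099365234375), (40.142303466796875, 54.336570739746094), 89.40602111816406) [307.19585037 184.20809937] [ 0.5592 -0.0984  0.062 ]
60 [82.0, 71.0] [(np.float64(0.27), array([ 0.5653, -0.1142,  0.4598])), (np.float64(0.19), array([ 0.5673, -0.1197,  0.3899]))]
75 [76.0, 67.0] [(np.float64(0.36), array([ 0.5663, -0.1153,  0.5808])), (np.float64(0.24), array([ 0.567 , -0.1207,  0.3876]))]
85 [69.0, 67.0] [(np.float64(0.49), array([ 0.5654, -0.1139,  0.4306])), (np.float64(0.24), array([ 0.567 , -0.1207,  0.3876]))]
```

Request:
jog_arm --deltas '[[[-4, -30, 2, 0, 0, -1, 8], [-3, -35, 3, 0, 0, 0, 8], [-3, -32, 3, 0, 0, 0, 8], [-1, -18, 3, 0, 0, 0, 8], [0, 0, 0, 0, 0, 0, 8]]]'

```text
clock: 5.25
eef_pos: [0.5643, -0.0999, 0.1516]
tool_rot: [-0.041, 0.999, 0.001, -0.004]
ft_force: [-0.5, 1.1, -1.9]
grip_width: 0.0153
```

```bash
python3 go.py .566 -.117 .14 .12
```

```text
t 5.25 p [ 0.5643 -0.0999  0.1516] d_tool mm [ -0.4 -17.3  11.6] rot deg [ 0.2 -0.5 -2.1] q [-0.18  0.44  0.07  1.22  0.   -0.26] F [-0.5  1.1 -1.9] T [0.03 0.04 0.  ] w 0.0153
```

Request:
jog_arm --deltas '[[[0, -13, 6, 0, -0.5, -2, 8], [0, -5, 5, 0, 0, 0, 8], [0, 0, 0, 0, 0, 0, 8]]]'

```text
clock: 5.55
eef_pos: [0.5647, -0.1154, 0.138]
tool_rot: [-0.059, 0.998, 0.003, -0.002]
ft_force: [0.1, 0.7, -2.3]
grip_width: 0.0151
```

```bash
python3 - <<'E'
from fit import *
from go import go
go(.566,-.117,.125,.12)
o=get_obs(); p=o["eef_pos"]; zu=p[2]-.0377; yaw=.12
s=camera("scene")[:,:,::-1].copy()
c=lambda im:cv2.resize(im[130:210,265:345],(400,400),interpolation=cv2.INTER_CUBIC)
A=c(s)
def dr(im,parts,pp,z,col):
    m=sil("scene",parts,pp,z,(265,130,80,80)); M=cv2.resize(m,(400,400)); cs,_=cv2.findContours((M>.5).astype(np.uint8),cv2.RETR_EXTERNAL,cv2.CHAIN_APPROX_NONE); cv2.drawContours(im,cs,-1,col,1)
B=A.copy(); dr(B,KNOB,(p[0],p[1],yaw),zu,(0,255,0)); dr(B,SHAFT,(.566,-.117,.43),.062,(0,0,255))
cv2.imwrite("pics/a5.png",np.hstack([A,B]))
E
```

```text
t 5.55 p [ 0.5647 -0.1154  0.138 ] d_tool mm [-1.1 -1.9 13. ] rot deg [ 0.4 -0.2 -0.1] q [-0.2   0.45  0.06  1.18  0.01 -0.32] F [ 0.1  0.7 -2.3] T [-0.04  0.    0.03] w 0.0151
```

View pics/a5.png

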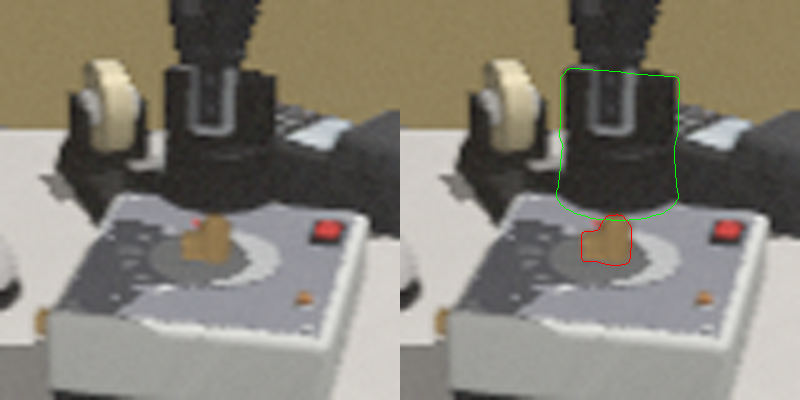

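Request:
jog_arm --deltas '[[[-1, -2, 5, 0.4, 0, 0, 8], [0, 0, 6, 0, 0, 0, 8], [0, 0, 4, 0, 0, 0, 8], [0, 0, 0, 0, 0, 0, 8]]]'

```text
clock: 6.0
eef_pos: [0.5664, -0.114, 0.1225]
tool_rot: [-0.061, 0.998, -0.0, -0.001]
ft_force: [-0.1, -0.4, -0.9]
grip_width: 0.0152
```

```bash
python3 go.py .566 -.117 .1137 .12
```

```text
t 6.0 p [ 0.5664 -0.114   0.1225] d_tool mm [ 0.7 -2.9  8.8] rot deg [-0.  -0.2  0.1] q [-0.2   0.46  0.03  1.15 -0.   -0.32] F [-0.1 -0.4 -0.9] T [ 0.   -0.03  0.03] w 0.0152
```

Request:
jog_arm --deltas '[[[0, -2.5, 1, 0, 0, 0, 8], [0, 0, 3, 0, 0, 0, 8], [0, 0, 3, 0, 0, 0, 8], [0, 0, 0, 0, 0, 0, 8]]]'

```text
clock: 6.4
eef_pos: [0.5667, -0.1159, 0.1152]
tool_rot: [-0.061, 0.998, 0.0, -0.001]
ft_force: [-0.5, -1.0, -1.9]
grip_width: 0.0157
```

```bash
python3 go.py .566 -.117 .1137 .12
```

```text
t 6.4 p [ 0.5667 -0.1159  0.1152] d_tool mm [ 0.8 -1.   1.5] rot deg [ 0.1 -0.1  0.1] q [-0.2   0.47  0.02  1.13  0.   -0.32] F [-0.5 -1.  -1.9] T [ 0.08  0.05 -0.03] w 0.0157
```

Request:
jog_arm --deltas '[[[0, 0, 2, 0, 0, 0, 8], [0, 0, 1.5, 0, 0, 0, 8], [0, 0, 0, 0, 0, 0, 8]]]'

```text
clock: 6.7
eef_pos: [0.5667, -0.1159, 0.1131]
tool_rot: [-0.061, 0.998, 0.001, -0.001]
ft_force: [-1.5, 0.8, -2.1]
grip_width: 0.0154
```

```bash
python3 go.py .566 -.117 .1137 .12
```

```text
t 6.7 p [ 0.5667 -0.1159  0.1131] d_tool mm [ 0.9 -1.  -0.6] rot deg [ 0.1 -0.1  0.1] q [-0.2   0.47  0.02  1.12  0.   -0.32] F [-1.5  0.8 -2.1] T [0.22 0.19 0.01] w 0.0154
```

Request:
jog_arm --deltas '[[[0, 0, 2, 0, 0, 0, 8], [0, 0, 0, 0, 0, 0, 8]]]'

```text
clock: 6.9
eef_pos: [0.5667, -0.1159, 0.1131]
tool_rot: [-0.061, 0.998, 0.0, 0.0]
ft_force: [-0.4, 1.4, -2.1]
grip_width: 0.0153
```

Request:
jog_arm --deltas '[[[0, 0, 2, 0, 0, 0, 8], [0, 0, 0, 0, 0, 0, 8]]]'

```text
clock: 7.1
eef_pos: [0.5667, -0.1158, 0.113]
tool_rot: [-0.061, 0.998, 0.0, 0.001]
ft_force: [-1.7, 0.8, -1.0]
grip_width: 0.0151
```

Resting on the key (TCP stuck at 0.113). I'll now press lightly and turn toward the key.

Request:
jog_arm --deltas '[[[0, 0, 2.5, 0, 0, -2, 8], [0, 0, 2.5, 0, 0, -2, 8], [0, 0, 2.5, 0, 0, -2, 8]]]'

```text
clock: 7.4
eef_pos: [0.5674, -0.1153, 0.1125]
tool_rot: [-0.114, 0.993, 0.001, 0.004]
ft_force: [-6.5, 1.5, 15.1]
grip_width: 0.0153
```

```bash
python3 go.py .566 -.117 .1 .43
```

```text
t 7.4 p [ 0.5674 -0.1153  0.1125] d_tool mm [ 1.8 -1.4 12.4] rot deg [ -0.    0.4 -11.5] q [-0.2   0.46  0.01  1.11  0.   -0.43] F [-6.5  1.5 15.1] T [ 0.66  1.55 -0.11] w 0.0153
```

Request:
jog_arm --deltas '[[[1, 0, 1.5, 0, 0, -2, 8], [0, 0, 1.5, 0, 0, -2, 8], [0, 0, 1.5, 0, 0, -2, 8]]]'

```text
clock: 7.7
eef_pos: [0.5672, -0.1146, 0.1123]
tool_rot: [-0.168, 0.986, 0.001, 0.006]
ft_force: [-4.8, 0.0, 9.6]
grip_width: 0.0151
```

```bash
python3 go.py .566 -.117 .1 .43
```

```text
t 7.7 p [ 0.5672 -0.1146  0.1123] d_tool mm [ 2.  -1.8 12.3] rot deg [-0.1  0.7 -5.3] q [-0.2   0.46  0.    1.1   0.01 -0.54] F [-4.8  0.   9.6] T [ 0.49  1.08 -0.04] w 0.0151
```

Request:
jog_arm --deltas '[[[0.5, 0, 1.5, 0, 0.4, -2, 8], [0, 0, 1.5, 0, 0, -2, 8], [0, 0, 1.5, 0, 0, -1, 8]]]'

```text
clock: 8.0
eef_pos: [0.5669, -0.1143, 0.1096]
tool_rot: [-0.213, 0.977, 0.0, 0.004]
ft_force: [-1.3, 0.3, -1.0]
grip_width: 0.0149
```

```bash
python3 go.py .566 -.117 .1 .43
```

```text
t 8.0 p [ 0.5669 -0.1143  0.1096] d_tool mm [ 2.  -2.   9.6] rot deg [-0.1  0.4 -0. ] q [-0.2   0.47  0.    1.1   0.   -0.63] F [-1.3  0.3 -1. ] T [ 0.14  0.24 -0.02] w 0.0149
```

It is dropping at yaw ≈ 0.43; pushing home.

Request:
jog_arm --deltas '[[[0, 0, 3, 0, 0.3, -1, 8], [0, 0, 3, 0, 0, -1, 8], [0, 0, 3, 0, 0, 0, 8]]]'

```text
clock: 8.3
eef_pos: [0.567, -0.1148, 0.0991]
tool_rot: [-0.231, 0.973, -0.001, 0.0]
ft_force: [-9.0, 1.9, 29.5]
grip_width: 0.0148
```

```bash
python3 go.py .566 -.117 .0997 .43
```

```text
t 8.3 p [ 0.567  -0.1148  0.0991] d_tool mm [ 1.9 -1.6 -0.6] rot deg [-0.1  0.   2.1] q [-0.2   0.48 -0.    1.09 -0.   -0.67] F [-9.   1.9 29.5] T [0.64 1.92 0.03] w 0.0148
```

Request:
jog_arm --deltas '[[[0, 0, 1.5, 0, 0, 0, 8], [0, 0, 1.5, 0, 0, 0, 8], [0, 0, 0, 0, 0, 0, 8], [0, 0, 0, 0, 0, 0, 8]]]'

```text
clock: 8.7
eef_pos: [0.5669, -0.1147, 0.0993]
tool_rot: [-0.231, 0.973, -0.001, 0.001]
ft_force: [-1.3, 1.2, 0.0]
grip_width: 0.0156
```

Request:
jog_arm --deltas '[[[0, 0, 0, 0, 0, 0, 25], [0, 0, 0, 0, 0, 0, 50], [0, 0, 0, 0, 0, 0, 50], [0, 0, 0, 0, 0, 0, 50]]]'

```text
clock: 9.1
eef_pos: [0.5682, -0.1155, 0.0985]
tool_rot: [-0.23, 0.973, -0.002, 0.002]
ft_force: [0.5, -0.1, -0.4]
grip_width: 0.0502
```

Request:
jog_arm --deltas '[[[0, 0, -10, 0, 0, 0, 50], [0, 0, -20, 0, 0, 0, 50], [0, 0, -35, 0, 0, 0, 50], [0, 0, -35, 0, 0, 0, 50], [0, 0, -10, 0, 0, 0, 50]]]'

```text
clock: 9.6
eef_pos: [0.5662, -0.115, 0.2116]
tool_rot: [-0.23, 0.973, -0.001, -0.0]
ft_force: [-0.3, -0.8, 0.2]
grip_width: 0.0504
```

Request:
jog_arm --deltas '[[[20, 20, -10, 0, 0, 0, 50], [35, 30, 0, 0, 0, 0, 50], [35, 30, 0, 0, 0, 0, 50], [30, 25, 0, 0, 0, 0, 50], [0, 0, 0, 0, 0, 0, 50]]]'

```text
clock: 10.1
eef_pos: [0.408, -0.0741, 0.2219]
tool_rot: [-0.23, 0.973, -0.002, 0.002]
ft_force: [1.6, -0.6, 0.2]
grip_width: 0.0501
```

```bash
python3 - <<'E'
from fit import *
o=get_obs(); print(o["clock"],o["eef_pos"],o["ft_force"])
s=camera("scene")[:,:,::-1].copy(); t=camera("top")[:,:,::-1].copy()
def dr(n,im,parts,pp,z,col,roi):
    m=sil(n,parts,pp,z,roi); M=cv2.resize(m,(im.shape[1],im.shape[0])); cs,_=cv2.findContours((M>.5).astype(np.uint8),cv2.RETR_EXTERNAL,cv2.CHAIN_APPROX_NONE); cv2.drawContours(im,cs,-1,col,1)
A=cv2.resize(s[140:220,265:345],(400,400),interpolation=cv2.INTER_CUBIC); B=A.copy()
dr("scene",B,KNOB,(.566,-.116,.46),.062,(0,255,0),(265,140,80,80))
C=cv2.resize(t[100:310,140:420],(800,600))[:, :]
cv2.imwrite("pics/a6.png",np.hstack([A,B])); cv2.imwrite("pics/a7.png",t)
E
```

```text
10.1 [ 0.4079762  -0.07405077  0.22187173] [ 1.59794124 -0.55973027  0.15415866]
```

View pics/a6.png

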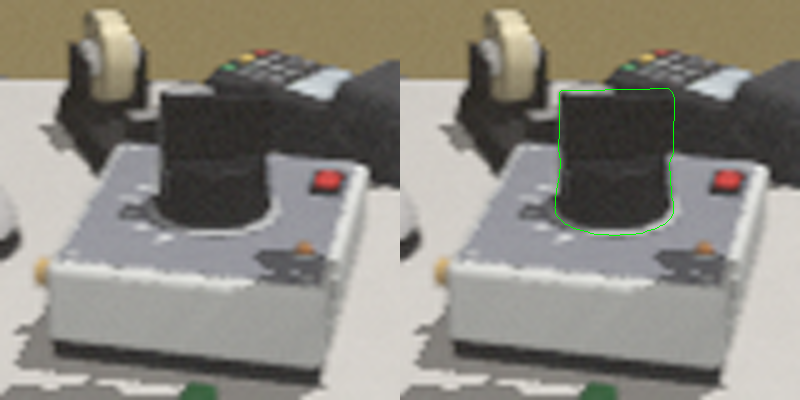

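View pics/a7.png

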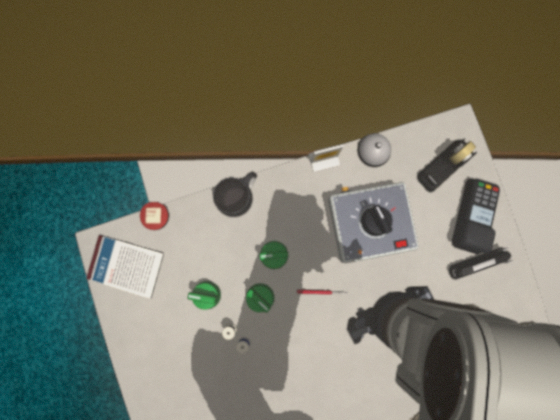

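The knob sits on the box at top (376,220) / scene (308,171), and its outline matches the home model to about 1 px. The mug at top (234,196) and the bell at top (375,150) have not moved. Handing in.

```bash
python3 -c "
from workcell import *
print(job_done())"
```

```text
the job is handed in; nothing more can be done
None
```

The black knob is back on the shaft and pushed fully home, and I handed the job in at about 10 s.

- **Fitting:** I gripped the knob by its bar and lowered it upright over the shaft until it rested on the key. I then turned it under a light press of about 10–15 N. It dropped at a yaw of about 0.43 rad and went down 14 mm in all, the full height of the key. I pushed it home with about 30 N, opened the fingers and backed the arm clear.
- **Last checks:** In the scene camera the knob's outline matches the fully home position to about 1 pixel. The arm is touching nothing. By eye in the top picture, the mug and the bell stand where they did at the start.
- **Disagreements:** The two cameras differed by about 5 mm on the shaft's position and by up to 0.2 rad on the key angle. The trained network missed the black knob in the top picture on two of three tries, and its scene mask put the knob's yaw about 0.2 rad off the pointer line. I used the pointer line for the grasp and found the key by feel.

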